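# Set the puzzle table for the next session

### The job

Get the jigsaw ready to carry on with: set each sorting tray down on the table beside the edge of the finished picture that has the colour of its pieces (blue, yellow, green, red), lying lengthwise along that edge, centred on it and a finger's width (20 mm) clear of it, and stand the magnifier on the middle of the picture. Set everything down gently, without dropping it, keep the trays level so that no piece spills, leave the mug, glasses case and puzzle box where they are, and let go of everything.

Things in the scene. Friction and masses are not known exactly. Their poses are not given: they have to be found in the camera images.
- picture: finished middle of a wooden jigsaw, flat on the table and fixed, 120 mm square, 6 mm thick, some tabs 5 mm further out; its edges differ in colour: blue along +y, yellow along -y, green along -x, red along +x (4 of the 5 pieces of an edge; one corner piece is the neighbour's), centre piece cream. Any yaw. Origin: centre of the underside, on the table top, 60 mm from each edge
- tray_blue: small open pine sorting tray heaped with blue jigsaw pieces, 110 mm long (its x) x 60 mm wide (its y) x 28 mm high, walls 5 mm, 130 g; the pieces stay below or level with the rim and belong to the tray. Starts on the table, turned anyhow within 0.25 rad of lying along world y. Origin: centre of the underside
- tray_yellow: small open pine sorting tray heaped with yellow jigsaw pieces, 110 mm long (its x) x 60 mm wide (its y) x 28 mm high, walls 5 mm, 130 g; the pieces stay below or level with the rim and belong to the tray. Starts on the table, turned anyhow within 0.25 rad of lying along world y. Origin: centre of the underside
- tray_green: small open pine sorting tray heaped with green jigsaw pieces, 110 mm long (its x) x 60 mm wide (its y) x 28 mm high, walls 5 mm, 130 g; the pieces stay below or level with the rim and belong to the tray. Starts on the table, turned anyhow within 0.25 rad of lying along world y. Origin: centre of the underside
- tray_red: small open pine sorting tray heaped with red jigsaw pieces, 110 mm long (its x) x 60 mm wide (its y) x 28 mm high, walls 5 mm, 130 g; the pieces stay below or level with the rim and belong to the tray. Starts on the table, turned anyhow within 0.25 rad of lying along world y. Origin: centre of the underside
- magnifier: round stand magnifier, black upright housing 56 mm across and 26 mm high with a thin steel band, a low clear lens on top, 36 mm high in all, 150 g, stands on the table. Origin: centre of the underside
- mug: blue ceramic mug, 80 mm across, 95 mm high, handle at its +y; bystander. Origin: centre of the underside
- glasses_case: brown spectacle case, 160 mm long (its x), 54 mm wide and high; bystander. Origin: centre of the underside
- puzzle_box: closed puzzle box with a picture on its lid, 272 x 192 x 51 mm; bystander. Origin: centre of the underside
There are look-alikes about, which are no part of the job. There is more than one size of the magnifier; the job needs the middle-sized.

How it is judged:
By the outcome, as a careful person would: the job done as asked, in the order asked, and still so for the second after the job is handed in, with the robot touching nothing.
It also fails if it takes over 128 s, if anything falls off the work surface, if the arm or the gripper's body presses on something with over 40 N, if the wrist force passes 120 N, or if a joint passes its speed limit or range.

### The arm

A 7-joint arm with a two-finger parallel gripper is mounted at the origin on the work surface. World frame = base frame: x ahead of the robot, y to its left, z up, the work surface at z = 0. Lengths are in m, angles in rad, forces in N, time in s.
With the tool pointing down it reaches from about 0.425 to 0.875 m from the base axis. Payload 8.4 kg.
Tool frame: the origin (TCP) lies on the centre line of the jaws, within the pads' length; the fingertips stand 11 mm ahead of it and the grasp point (between the pads) lies 8 mm behind it (r.nose_length is the distance from the TCP to the fingertips, in m); z points along the fingers, x is the direction in which the jaws open and shut, and the axes are right-handed (so a half turn about z gives the same grasp; the last joint's range is limited). The gripper opens to 87 mm and grips with 3 to 60 N. Pads are 19 mm wide; open, the fingers measure 117 mm over their backs; the gripper's body (75 mm by 190 mm) begins 51 mm behind the grasp point.
Start: joints at [-1.367, 0.333, 0.04, 1.465, -0.013, 1.343, -0.059], TCP at [0.194, 0.62, 0.234] pointing down, gripper open.
Joint ranges: [-2.58, 2.58], [-0.38, 2.09], [-1.3, 1.39], [0.25, 2.4], [-1.5, 4.64], [0.08, 2.09], [-2.65, 2.65]. Speed limits (rad/s): [2.22, 2.22, 2.79, 2.79, 3.14, 3.14, 3.14].

### API

Orientations are given as a 3x3 rotation matrix whose columns are the frame's x, y, z axes.
In Python, from plant import sensors, optics, order, r gives the robot as it stands.
- The arm moves only by the tool play_rows, never from a script. Its argument "commands" is a list of rows, each a list of 6 numbers: the shift along the tool's x, y, z in mm, then the turn, a rotation vector about the tool's x, y, z in rad. In form: [[dx, dy, dz, ax, ay, az], ...]. A call has 1 to 10 rows; each row is the pose to reach, as a shift and turn from the pose measured when the call began, along the tool's axes at that moment; what a row does not reach only later rows make up. A row lasts 1/10 s, in which the tool goes at most 50 mm and 8.59 degrees, less where a joint would pass 70% of its speed; a pose out of reach is approached as far as the arm can. A call with a gripper value outside its range is refused whole. "fingers" is the opening, from 0 (shut) to 1 (fully open), set as the call begins (left out, the last holds). The fingers move at their own pace and stop on an object; "squeeze" is the grip in N (left out, the last holds). Time passes only in rows, so rows that repeat a pose let the fingers close. It gives the time, the measured TCP pose, the force and the opening at its end, in the units of the state.
- sensors.read_state(): the state, without advancing time (a new reading comes with each control period).
- optics.capture(name): name is "scene" or "side" or "wrist"; returns a dict with "image" (400x640x3 uint8, red, green, blue), "camera_matrix" (3x3 intrinsics, pixels), "R" (3x3) and "t" (3): a world point X has camera coordinates R X + t; the wrist camera has in their place "mount" (4x4, takes a point from camera to tool coordinates, whose origin is the TCP and whose axes are the tool frame's). Camera axes: x right, y down, z forward; pixel columns grow to the right and rows downward; lengths in m; the calibration is good to about 2 mm. A picture is of the moment at which its call begins: read the wrist's pose just before it. There is no depth.
- order.finish_job(): hands the job in, once; it reports no verdict.
The state is a dict: "t": time; "joint_positions": joint angles; "joint_velocities": joint speeds; "tau": joint torques, N m; "tcp_pos": TCP position; "eef_rot": TCP orientation; "wrist_force": force on the tool from outside, world axes, zero at the start; "ft_torque": the same for the moment, N m; "opening": finger opening in m.
Only numpy, scipy, OpenCV 4.12 (cv2) and the standard library are available. Lean on these libraries where they do the work, as an engineer would, in place of code of your own. Each camera call takes 0.05 s, during which the arm holds its last target. There are 200 camera calls.

## Working session

There is one attempt and no reset: what is moved stays moved. The work goes in short steps, Python scripts to look and compute and a tool call to move; the robot and the scene stay as the last step left them, time stands still between calls to the robot, and variables do not carry over. Pictures are saved under pics/ and viewed, about 12 in all and at most 16, crops included, and the job is handed in when it is done.

Besides the shell and the picture viewer there is one more tool, called after ">>>" as a command line: name --pt "numbers of a row" for each row, then --argument value for the rest. play_rows: Moves the arm, as the interface text tells. Its arguments: {"type":"object","properties":{"commands":{"type":"array"},"fingers":{"type":"number"},"squeeze":{"type":"number"}},"required":["commands"]}

```bash
ls; mkdir -p pics; python3 - <<'E'
from plant import sensors, optics, order, r
import cv2,pickle
s=sensors.read_state();print(s)
d={}
for n in ("scene","side","wrist"):
    c=optics.capture(n);d[n]=c;print(n,c["camera_matrix"].tolist(),[ (k,c[k].tolist()) for k in c if k in("R","t","mount")])
    cv2.imwrite(f"pics/{n}0.png",c["image"][:,:,::-1])
pickle.dump((s,d),open("c0.pkl","wb"))
E
```

```text
pics
{'t': 0.0, 'joint_positions': array([-1.36721197,  0.33392465,  0.03986972,  1.46625033, -0.01339585,
        1.34327383, -0.05849605]), 'joint_velocities': array([ 0.00074306,  0.00050544, -0.00083126, -0.00044173,  0.00019685,
        0.00112958,  0.00059386]), 'tau': array([ 3.28303840e-04, -6.56330681e+01,  1.33599076e+00, -4.03825343e+01,
       -5.94902085e-02,  4.41420428e-02,  1.94091290e-04]), 'tcp_pos': array([0.19371203, 0.62000965, 0.23266056]), 'eef_rot': array([[ 2.98186594e-01,  9.54507528e-01, -3.66598168e-04],
       [ 9.54506280e-01, -2.98186799e-01, -1.54742562e-03],
       [-1.58634413e-03,  1.11501321e-04, -9.99998736e-01]]), 'wrist_force': array([0.13286464, 0.31235393, 0.47732071]), 'ft_torque': array([-0.05706219,  0.012075  ,  0.00163802]), 'opening': 0.08684052823639356}
scene [[381.11535529754406, 0.0, 316.27841200234093], [0.0, 381.11535529754406, 193.66346013290928], [0.0, 0.0, 1.0]] [('R', [[-0.7543962978417421, 0.6564031008583323, 0.004603801281543823], [0.46900338120773866, 0.5439004964246201, -0.6958506150063823], [-0.4592625112268388, -0.5227879
[... 214 characters left out ...]
.0]] [('R', [[0.998636681926878, -0.0478265747760135, 0.020914020542925384], [-0.004239189839636016, -0.4736397275965434, -0.8807084862267286], [0.05202698126529198, 0.879419141926912, -0.47319675192561755]]), ('t', [-0.5759941199282265, 0.05812623266687814, 1.2867543226920781])]
wrist [[299.01015350381675, 0.0, 321.03637827028234], [0.0, 299.01015350381675, 198.68496533802818], [0.0, 0.0, 1.0]] [('mount', [[0.999999323039223, -0.00036729846020952804, 0.0011040891881159824, 0.001224094202123549], [7.289797314983223e-05, 0.966783798258892, 0.25559554399479206, -0.06962408444081558], [-0.0011612953886491007, -0.2555952904807701, 0.9667831705594947, -0.1519461020472324], [0.0, 0.0, 0.0, 1.0]])]
```

View pics/scene0.png

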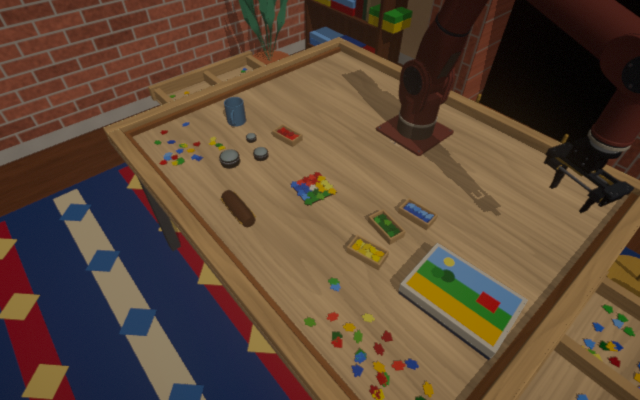

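View pics/side0.png

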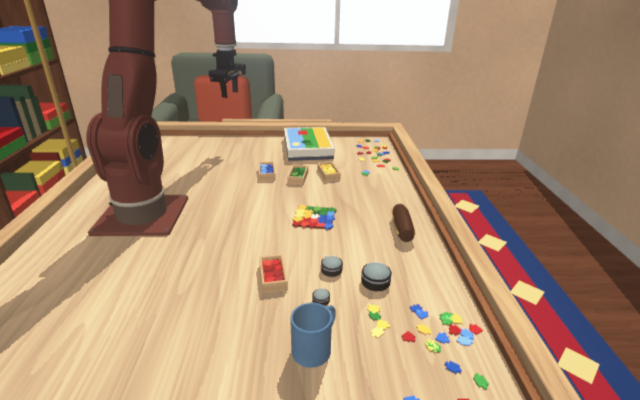

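Candidates for the magnifier in the scene image: (229,158) large, (260,153) middle and (251,137) small. The trays are at blue (416,213), green (384,225), yellow (367,251) and red (287,134), and the picture is at (313,188). Loose pieces on the table are only clutter.

```bash
cat > h.py <<'E'
import numpy as np,cv2,pickle
from scipy.spatial.transform import Rotation as Ro
def cam(c,s=None):
    """returns K, R_cw (cam->world), centre"""
    K=c["camera_matrix"]
    if "mount" in c:
        M=c["mount"];E=s["eef_rot"];return K,E@M[:3,:3],s["tcp_pos"]+E@M[:3,3]
    return K,c["R"].T,-c["R"].T@c["t"]
def px2w(c,uv,z,s=None):
    K,R,o=cam(c,s);uv=np.atleast_2d(uv).astype(float)
    d=(np.linalg.inv(K)@np.c_[uv,np.ones(len(uv))].T).T@R.T
    return o+d*((z-o[2])/d[:,2])[:,None]
def w2px(c,X,s=None):
    K,R,o=cam(c,s);p=(np.atleast_2d(X)-o)@R@K.T;return p[:,:2]/p[:,2:]
def snap(name,fn):
    from plant import sensors,optics
    s=sensors.read_state();c=optics.capture(name);pickle.dump((s,c),open(fn+".pkl","wb"))
    cv2.imwrite(f"pics/{fn}.png",c["image"][:,:,::-1]);return s,c
def go(s,p,yaw):
    """tool-frame row to reach TCP p with tool x at world yaw (mod pi), tool down"""
    E=s["eef_rot"];cur=np.arctan2(E[1,0],E[0,0]);k=round((cur-yaw)/np.pi);y=yaw+k*np.pi
    T=np.array([[np.cos(y),np.sin(y),0],[np.sin(y),-np.cos(y),0],[0,0,-1.]])
    return np.r_[(E.T@(np.array(p)-s["tcp_pos"]))*1000,Ro.from_matrix(E.T@T).as_rotvec()].round(3)
E
python3 - <<'E'
from h import *
s,d=pickle.load(open("c0.pkl","rb"));np.set_printoptions(suppress=True,precision=3)
S={"blue":((416,213),(266,172)),"green":((384,225),(297,176)),"yellow":((367,251),(329,172)),"red":((287,134),(272,273)),"pic":((313,188),(315,217)),"magL":((229,158),(376,276)),"magM":((260,153),(332,266)),"magS":((251,137),(320,297)),"mugtop":((234,101),(311,318)),"case":((238,208),(403,222))}
Z=dict(pic=.006,mugtop=.095,case=.03)
for k,(a,b) in S.items():
    z=Z.get(k,.028);A=px2w(d["scene"],a,z)[0];B=px2w(d["side"],b,z)[0];print(k,A[:2],B[:2],np.hypot(*A[:2]))
im=d["scene"]["image"][80:280,180:450,::-1];cv2.imwrite("pics/crop1.png",cv2.resize(im,None,fx=2.9,fy=2.9,interpolation=cv2.INTER_CUBIC))
E
```

```text
blue [0.378 0.306] [0.364 0.262] 0.4866958916287951
green [0.494 0.272] [0.479 0.227] 0.5643858109497054
yellow [0.607 0.306] [0.597 0.261] 0.679988969088025
red [ 0.436 -0.298] [ 0.426 -0.327] 0.5280423600648322
pic [ 0.542 -0.015] [ 0.539 -0.026] 0.5422634405157407
magL [ 0.69  -0.322] [ 0.681 -0.344] 0.7620794653155334
magM [ 0.586 -0.271] [ 0.575 -0.302] 0.6458542800037541
magS [ 0.556 -0.375] [ 0.541 -0.415] 0.670919426790263
mugtop [ 0.516 -0.543] [ 0.519 -0.548] 0.7493615891959405
case [ 0.803 -0.087] [ 0.8   -0.098] 0.8078187720893214
```

View pics/crop1.png

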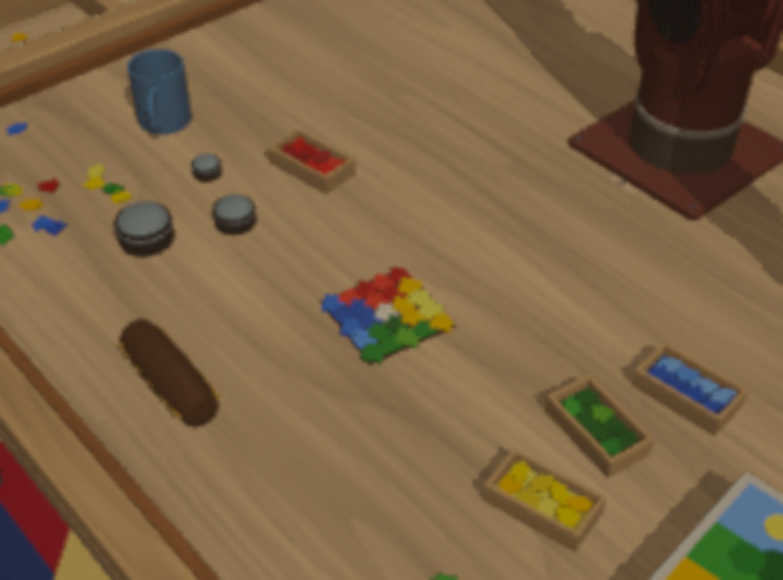

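The crop confirms the choices. The middle magnifier is at scene (260,153), clearly between the large one (229,158) and the small one (251,137). The picture's blue edge faces about +x, green +y, yellow -x and red -y. Next I'll take an overhead look with the wrist camera.

```bash
python3 - <<'E'
from h import *
from plant import sensors
print(go(sensors.read_state(),[.46,.03,.40],np.pi/2))
E
```

```text
[-4.84062e+02  4.30117e+02 -1.66499e+02 -0.00000e+00  1.00000e-03
 -3.03000e-01]
```

>>> play_rows --pt "-20 18 -30 0 0 -0.02" --pt "-50 45 -60 0 0 -0.05" --pt "-80 72 -90 0 0 -0.08" --pt "-110 100 -110 0 0 -0.1" --pt "-140 125 -130 0 0 -0.12" --pt "-170 151 -150 0 0 -0.14" --pt "-200 178 -166 0 0 -0.16" --pt "-230 205 -166 0 0 -0.18" --pt "-260 231 -166 0 0 -0.2" --pt "-290 258 -166 0 0 -0.22" --fingers 1

```text
t: 1.15
tcp_pos: [0.3539, 0.2649, 0.3992]
eef_rot: [[0.082, 0.997, -0.0], [0.997, -0.082, -0.001], [-0.001, -0.0, -1.0]]
wrist_force: [0.3, -0.3, 0.8]
opening: 0.087
```

```bash
python3 - <<'E'
from h import *
from plant import sensors
s=sensors.read_state();print(s["t"],s["tcp_pos"],go(s,[.46,.03,.40],np.pi/2))
E
```

```text
1.15 [0.35389267 0.26488632 0.39924995] [-2.25422e+02  1.24962e+02 -5.90000e-01 -0.00000e+00  1.00000e-03
 -8.20000e-02]
```

>>> play_rows --pt "-35 19 0 0 0 -0.02" --pt "-70 39 0 0 0 -0.03" --pt "-105 58 0 0 0 -0.04" --pt "-140 78 0 0 0 -0.05" --pt "-175 97 0 0 0 -0.06" --pt "-205 114 0 0 0 -0.07" --pt "-225 125 0 0 0 -0.082" --pt "-225 125 0 0 0 -0.082" --pt "-225 125 0 0 0 -0.082"

```text
t: 2.05
tcp_pos: [0.4599, 0.0305, 0.3993]
eef_rot: [[0.001, 1.0, -0.001], [1.0, -0.001, -0.001], [-0.001, -0.001, -1.0]]
wrist_force: [0.5, 0.3, 0.2]
opening: 0.087
```

```bash
python3 - <<'E'
from h import *
s,c=snap("wrist","w1");print(s["t"],s["tcp_pos"])
E
```

```text
2.05 [0.45991384 0.03050653 0.39927698]
```

View pics/w1.png

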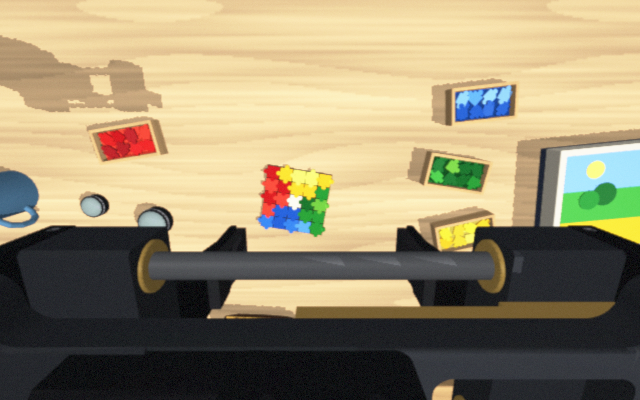

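```bash
cat >> h.py <<'E'
from scipy.optimize import minimize
def rect(c,s,z,ctr,half=.12,res=.0005):
    """top-down resample: row->world x decreasing upward? columns=+x world, rows=-y world"""
    n=int(2*half/res);g=(np.arange(n)+.5)*res-half
    X,Y=np.meshgrid(ctr[0]+g,ctr[1]-g);m=w2px(c,np.c_[X.ravel(),Y.ravel(),np.full(X.size,z)],s).astype(np.float32).reshape(n,n,2)
    return cv2.remap(c["image"],m[...,0],m[...,1],cv2.INTER_LINEAR),X,Y
def box(X,Y,p,L,W,k=1500):
    u=np.cos(p[2])*(X-p[0])+np.sin(p[2])*(Y-p[1]);v=-np.sin(p[2])*(X-p[0])+np.cos(p[2])*(Y-p[1])
    sg=lambda a:1/(1+np.exp(-np.clip(k*a,-50,50)))
    return sg(L/2-abs(u))*sg(W/2-abs(v))
def fit(mask,X,Y,p0,L,W):
    m=mask.astype(float);best=None
    f=lambda p:((box(X,Y,[p[0]*.01,p[1]*.01,p[2]*.1],L,W)-m)**2).mean()
    for a in(-.15,0,.15):
        q=minimize(f,[p0[0]*100,p0[1]*100,(p0[2]+a)*10],method="Nelder-Mead",options=dict(xatol=1e-3,fatol=1e-9,initial_simplex=None))
        if best is None or q.fun<best.fun:best=q
    return best.x*[.01,.01,.1],best.fun
E
python3 - <<'E'
from h import *
np.set_printoptions(suppress=True,precision=4)
s,c=pickle.load(open("w1.pkl","rb"));tiles=[]
P={"pic":((296,200),.006),"blue":((482,103),.024),"yellow":((462,232),.024),"green":((457,172),.024),"red":((126,141),.024),"magM":((155,220),.03),"magS":((94,206),.02)}
for k,(uv,z) in P.items():
    w=px2w(c,uv,z,s)[0];im,X,Y=rect(c,s,z,w,.1 if k=="pic" else .07)
    hsv=cv2.cvtColor(im,cv2.COLOR_RGB2HSV);print(k,w)
    m=hsv[...,1]>(165 if k!="blue" else 120)
    if k=="pic":
        print(fit(m|(hsv[...,1]<20),X,Y,[w[0],w[1],-1.6],.12,.12))
    elif "mag" not in k:
        m=m.astype(np.uint8);r=cv2.minAreaRect(cv2.findNonZero(cv2.morphologyEx(m,cv2.MORPH_OPEN,np.ones((7,7)))));print("heap",X[0,int(r[0][0])],Y[int(r[0][1]),0],np.array(r[1])*.5,r[2])
    t=cv2.resize(np.hstack([im,cv2.cvtColor(np.uint8(m)*255,cv2.COLOR_GRAY2RGB)]),(400,200));tiles.append(t)
tiles.append(tiles[0]*0)
cv2.imwrite("pics/t1.png",np.vstack([np.hstack(tiles[i:i+2]) for i in(0,2,4,6)])[:,:,::-1][:600])
E
```

```text
pic [ 0.5372 -0.0153  0.006 ]
(array([ 0.5382, -0.0185, -1.7408]), np.float64(0.08189600820087946))
blue [0.3638 0.3029 0.024 ]
heap 0.36452024522583837 0.304110238290874 [90.1259 46.7357] 83.50065612792969
yellow [0.595  0.2968 0.024 ]
heap 0.5992384398836809 0.30356785363125616 [96.1654 43.2926] 75.96376037597656
green [0.481  0.2743 0.024 ]
heap 0.4837693026697161 0.2745506635047452 [44.4378 91.3286] 9.066502571105957
red [ 0.4261 -0.3063  0.024 ]
heap 0.4283294237114508 -0.3060817115764105 [91.9948 48.3535] 80.2475814819336
magM [ 0.5685 -0.2731  0.03  ]
magS [ 0.5445 -0.3878  0.02  ]
```

View pics/t1.png

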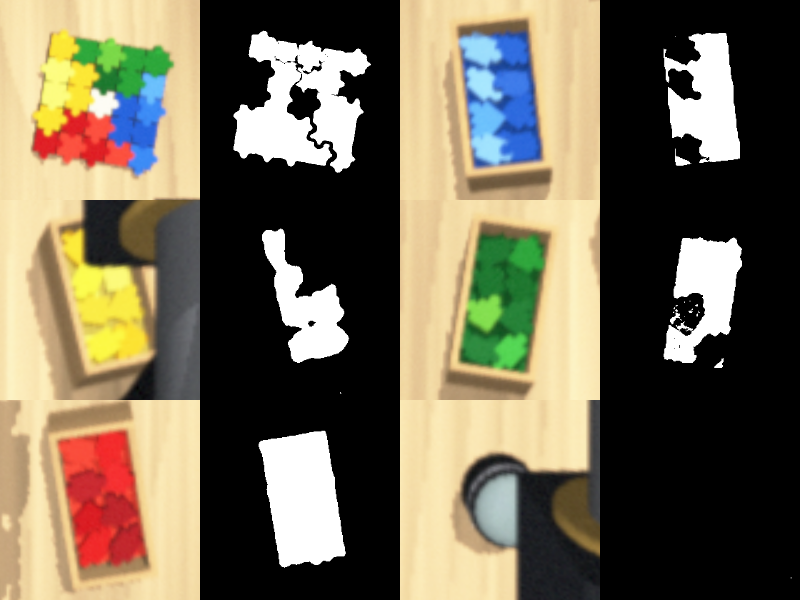

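```bash
cat >> h.py <<'E'
def picfit(c,s,p0):
    im,X,Y=rect(c,s,.006,p0,.1)
    lab=cv2.cvtColor(im,cv2.COLOR_RGB2LAB).astype(float)
    b=np.median(np.r_[lab[:20].reshape(-1,3),lab[:,:20].reshape(-1,3)],0)
    m=np.linalg.norm((lab-b)*[.5,1,1],axis=2)>22
    m=cv2.morphologyEx(np.uint8(m),cv2.MORPH_CLOSE,np.ones((9,9)))
    n,l,st,_=cv2.connectedComponentsWithStats(m);m=l==1+st[1:,4].argmax()
    return fit(m,X,Y,p0,.12,.12),im,m
def edges(c,s,z,w,half=.09):
    im,X,Y=rect(c,s,z,w,half);g=cv2.GaussianBlur(cv2.cvtColor(im,cv2.COLOR_RGB2GRAY).astype(np.float32),(0,0),1.5)
    return im,np.hypot(cv2.Scharr(g,-1,1,0),cv2.Scharr(g,-1,0,1)).clip(0,600),half
def rectpts(p,L,W):
    t=np.linspace(-.5,.5,60);o=np.ones(60)*.5
    q=np.r_[np.c_[t*L,o*W],np.c_[t*L,-o*W],np.c_[o*L,t*W],np.c_[-o*L,t*W]]
    cs,sn=np.cos(p[2]),np.sin(p[2]);return q@np.array([[cs,sn],[-sn,cs]])+p[:2]
def trayfit(c,s,p0,rng=.012):
    """p0 x,y,yaw(long axis); rim rectangles at z=.028"""
    im,g,h=edges(c,s,.028,p0);res=.0005;p0=np.array(p0)
    def f(p):
        v=0
        for L,W in((.11,.06),(.10,.05)):
            q=rectpts(p,L,W);v+=cv2.remap(g,((q[:,0]-p0[0]+h)/res-.5).astype(np.float32)[None],((p0[1]-q[:,1]+h)/res-.5).astype(np.float32)[None],cv2.INTER_LINEAR).mean()
        return v
    best=max(((f(p0+[a,b,t]),a,b,t) for a in np.arange(-rng,rng+.001,.0015) for b in np.arange(-rng,rng+.001,.0015) for t in np.arange(-.12,.13,.02)))
    q=minimize(lambda p:-f(p0+p*[.01,.01,.1]),np.array(best[1:])*[100,100,10],method="Nelder-Mead")
    p=p0+q.x*[.01,.01,.1];o=im.copy()
    for L,W in((.11,.06),(.10,.05)):
        k=rectpts(p,L,W);k=np.int32(np.c_[(k[:,0]-p0[0]+h)/res,(p0[1]-k[:,1]+h)/res]);o[k[:,1].clip(0,len(o)-1),k[:,0].clip(0,len(o)-1)]=(255,0,255)
    return p,-q.fun,o
E
python3 - <<'E'
from h import *
np.set_printoptions(suppress=True,precision=4)
s,c=pickle.load(open("w1.pkl","rb"));tiles=[]
(p,e),im,m=picfit(c,s,[.538,-.018,-1.7]);print("pic",p,e)
o=im.copy()
k=rectpts(p,.12,.12);o[np.int32((-.018-k[:,1]+.1)/.0005),np.int32((k[:,0]-.538+.1)/.0005)]=(255,0,255);o[~m]//=2
tiles.append(cv2.resize(o,(360,360)))
for k,p0 in dict(blue=[.364,.305,1.68],green=[.483,.275,1.42],red=[.427,-.306,1.73]).items():
    p,v,o=trayfit(c,s,p0);print(k,p,v);tiles.append(o[:,:])
cv2.imwrite("pics/t2.png",np.vstack([np.hstack(tiles[:2]),np.hstack(tiles[2:])])[:,:,::-1][60:660])
E
```

```text
pic [ 0.5382 -0.0184 -1.7327] 0.02302572733660838
blue [0.364 0.305 1.68 ] 635.9517211914062
green [0.483 0.274 1.42 ] 627.0545654296875
red [ 0.4282 -0.3072  1.73  ] 539.7554931640625
```

View pics/t2.png

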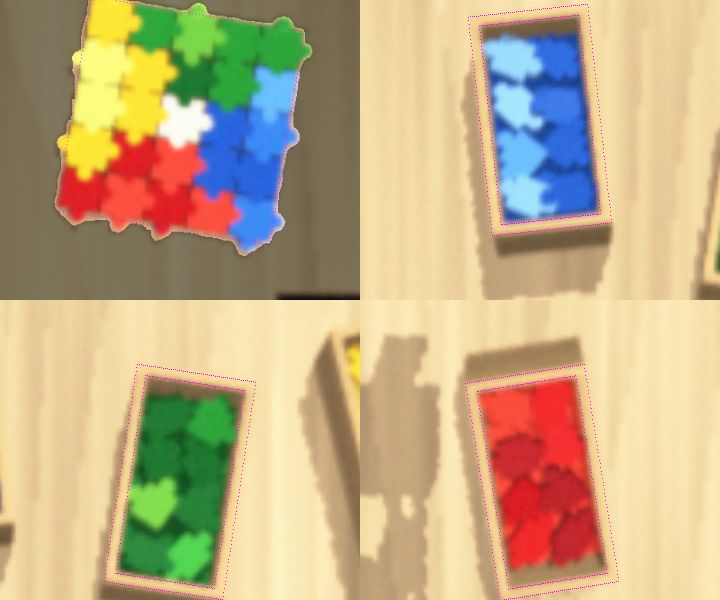

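```bash
cat >> h.py <<'E'
def go(s,p,yaw):
    E=s["eef_rot"];rad=np.arctan2(p[1],p[0]);y=yaw+round((rad-yaw)/np.pi)*np.pi
    T=np.array([[np.cos(y),np.sin(y),0],[np.sin(y),-np.cos(y),0],[0,0,-1.]])
    return np.r_[(E.T@(np.array(p)-s["tcp_pos"]))*1000,Ro.from_matrix(E.T@T).as_rotvec()].round(3)
def seq(wps,s=None):
    from plant import sensors
    np.set_printoptions(suppress=True,precision=3,linewidth=120)
    s=s or sensors.read_state();print("t",s["t"],s["tcp_pos"],"q7",s["joint_positions"][6])
    for p,y in wps:
        r=go(s,p,y);E=s["eef_rot"];print(p,r)
        s=dict(tcp_pos=np.array(p),eef_rot=E@Ro.from_rotvec(r[3:]).as_matrix(),t=0,joint_positions=[0]*7)
PIC=np.array([.5382,-.0184,-1.7327])
xh=np.array([np.cos(PIC[2]),np.sin(PIC[2])]);yh=np.array([-xh[1],xh[0]])
TGT=dict(blue=(PIC[:2]+.11*yh,PIC[2]),yellow=(PIC[:2]-.11*yh,PIC[2]),green=(PIC[:2]-.11*xh,PIC[2]+np.pi/2),red=(PIC[:2]+.11*xh,PIC[2]+np.pi/2))
E
python3 - <<'E'
from h import *
for k in TGT:print(k,TGT[k])
seq([((.364,.305,.15),1.68-np.pi/2),((.364,.305,.021),1.68-np.pi/2)])
E
```

```text
blue (array([ 0.64676144, -0.0361317 ]), np.float64(-1.7327))
yellow (array([ 0.42963856, -0.0006683 ]), np.float64(-1.7327))
green (array([0.5559317 , 0.09016144]), np.float64(-0.16190367320510335))
red (array([ 0.5204683 , -0.12696144]), np.float64(-0.16190367320510335))
t 2.1 [0.46  0.031 0.399] q7 1.3169673202155756
(0.364, 0.305, 0.15) [273.969 -95.342 249.154  -0.      0.001   1.462]
(0.364, 0.305, 0.021) [  0.026   0.005 129.     -0.      0.      0.   ]
```

>>> play_rows --pt "27 -9.5 20 0 0 0.146" --pt "55 -19 45 0 0 0.292" --pt "82 -28.6 70 0 0 0.438" --pt "110 -38 95 0 0 0.585" --pt "137 -48 120 0 0 0.731" --pt "164 -57 145 0 0 0.877" --pt "192 -67 170 0 0 1.02" --pt "219 -76 200 0 0 1.17" --pt "247 -86 225 0 0 1.316" --pt "274 -95.3 249 0 0 1.462"

```text
t: 3.1
tcp_pos: [0.3621, 0.307, 0.1488]
eef_rot: [[0.994, 0.105, -0.002], [0.105, -0.994, -0.001], [-0.002, 0.001, -1.0]]
wrist_force: [0.7, 0.2, 0.1]
opening: 0.0867
```

```bash
python3 - <<'E'
from h import *
seq([((.364,.305,.13),1.68-np.pi/2),((.364,.305,.021),1.68-np.pi/2)])
s,c=snap("wrist","w2")
p,v,o=trayfit(c,s,[.364,.305,1.68],.006);print(p,v)
cv2.imwrite("pics/w2o.png",np.hstack([cv2.resize(o,(400,400)),c["image"][:,120:520]])[:,:,::-1])
E
```

```text
t 3.1 [0.362 0.307 0.149] q7 -0.6808418066863433
(0.364, 0.305, 0.13) [ 1.709  2.174 18.801  0.001  0.002 -0.004]
(0.364, 0.305, 0.021) [ -0.042   0.048 109.     -0.     -0.      0.   ]
[0.364 0.303 1.68 ] 651.2820434570312
```

View pics/w2o.png

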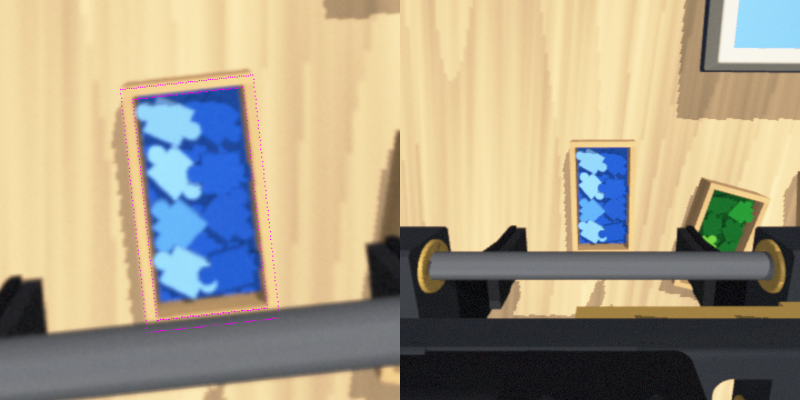

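The close view agrees with the overhead fit, with the blue tray at (.364, .305). I'll go down and grip.

>>> play_rows --pt "1.7 2.2 19 0 0.002 -0.004" --pt "1.7 2.2 45 0 0.002 -0.004" --pt "1.7 2.2 72 0 0.002 -0.004" --pt "1.7 2.2 97 0 0.002 -0.004" --pt "1.7 2.2 114 0 0.002 -0.004" --pt "1.7 2.2 124 0 0.002 -0.004" --pt "1.7 2.2 127.8 0 0.002 -0.004" --pt "1.7 2.2 127.8 0 0.002 -0.004"

```text
t: 3.95
tcp_pos: [0.3595, 0.3081, 0.0174]
eef_rot: [[0.995, 0.102, -0.003], [0.102, -0.995, -0.003], [-0.004, 0.002, -1.0]]
wrist_force: [0.3, 0.7, 0.3]
opening: 0.0872
```

>>> play_rows --pt "0 0 0 0 0 0" --pt "0 0 0 0 0 0" --pt "0 0 0 0 0 0" --pt "0 0 0 0 0 0" --pt "0 0 0 0 0 0" --pt "0 0 0 0 0 0" --fingers 0.5 --squeeze 15

```text
t: 4.55
tcp_pos: [0.3599, 0.3083, 0.0178]
eef_rot: [[0.995, 0.102, -0.003], [0.102, -0.995, -0.002], [-0.003, 0.002, -1.0]]
wrist_force: [-0.5, -1.5, 5.0]
opening: 0.0598
```

```bash
python3 - <<'E'
from h import *
from plant import sensors
s=sensors.read_state();E=s["eef_rot"];print(s["opening"],s["wrist_force"],np.arctan2(E[1,0],E[0,0]))
p,y=TGT["blue"];y-=np.pi/2
seq([((*s["tcp_pos"][:2],.13),np.arctan2(E[1,0],E[0,0])),((*p,.10),y),((*p,.021),y)])
E
```

```text
0.05975334781600114 [-0.46568155 -1.50724149  4.99738926] 0.10218222686334444
t 4.55 [0.36  0.308 0.018] q7 -0.6438212696361701
(np.float64(0.3599429451696263), np.float64(0.3082803318048113), 0.13) [  -0.325    0.201 -112.171    0.002    0.003    0.   ]
(np.float64(0.646761442540813), np.float64(-0.03613170024159437), 0.1) [250.187 371.879  29.949  -0.     -0.      0.264]
(np.float64(0.646761442540813), np.float64(-0.03613170024159437), 0.021) [-0.003  0.018 79.    -0.    -0.     0.   ]
```

>>> play_rows --pt "0 0 -10 0.002 0.003 0" --pt "0 0 -30 0.002 0.003 0" --pt "0 0 -60 0.002 0.003 0" --pt "10 15 -85 0.002 0.003 0.02" --pt "28 42 -100 0.002 0.003 0.05" --pt "50 74 -105 0.002 0.003 0.08" --pt "75 111 -105 0.002 0.003 0.11" --pt "100 149 -105 0.002 0.003 0.14" --pt "124 186 -105 0.002 0.003 0.17" --pt "146 219 -105 0.002 0.003 0.19"

```text
t: 5.55
tcp_pos: [0.5285, 0.1035, 0.1234]
eef_rot: [[0.996, -0.09, 0.0], [-0.09, -0.996, 0.0], [0.0, -0.0, -1.0]]
wrist_force: [0.5, 1.1, -1.5]
opening: 0.06
```

```bash
cat >> h.py <<'E'
def place(k,off,zs=(.10,.03)):
    """off: tray centre along tool y rel. to TCP (m)"""
    from plant import sensors
    s=sensors.read_state();print("open",s["opening"],"F",s["wrist_force"].round(1))
    p,y=TGT[k];y-=np.pi/2;y+=round((np.arctan2(p[1],p[0])-y)/np.pi)*np.pi
    q=p-off*np.array([np.sin(y),-np.cos(y)]);seq([((*q.round(4),z),y) for z in zs])
E
python3 -c "
from h import *
place('blue',.0034)"
```

```text
open 0.05998895658956126 F [ 0.5  1.1 -1.5]
t 5.55 [0.529 0.104 0.123] q7 -0.27322576791361164
(np.float64(0.6473), np.float64(-0.0328), 0.1) [130.472 125.133  23.416  -0.     -0.      0.072]
(np.float64(0.6473), np.float64(-0.0328), 0.03) [-0.032  0.016 70.    -0.    -0.     0.   ]
```

>>> play_rows --pt "26 25 2 0 0 -0.015" --pt "52 50 6 0 0 -0.03" --pt "75 72 12 0 0 -0.045" --pt "97 93 18 0 0 -0.055" --pt "115 110 22 0 0 -0.065" --pt "126 121 23.4 0 0 -0.072" --pt "130.5 125 23.4 0 0 -0.072" --pt "130.5 125 23.4 0 0 -0.072" --pt "130.5 125 23.4 0 0 -0.072"

```text
t: 6.45
tcp_pos: [0.6469, -0.0316, 0.1002]
eef_rot: [[1.0, -0.017, 0.0], [-0.017, -1.0, 0.001], [0.0, -0.001, -1.0]]
wrist_force: [-0.7, 0.4, -1.2]
opening: 0.0599
```

```bash
python3 -c "
from h import *
place('blue',.0034)"
```

```text
open 0.05987885397005571 F [-0.7  0.4 -1.2]
t 6.45 [ 0.647 -0.032  0.1  ] q7 0.14635023882076567
(np.float64(0.6473), np.float64(-0.0328), 0.1) [ 0.431  1.206  0.173 -0.001  0.     0.145]
(np.float64(0.6473), np.float64(-0.0328), 0.03) [ 0.    -0.009 70.     0.     0.    -0.   ]
```

>>> play_rows --pt "0.4 1.2 5 0 0 0.07" --pt "0.4 1.2 20 0 0 0.145" --pt "0.4 1.2 40 0 0 0.145" --pt "0.4 1.2 57 0 0 0.145" --pt "0.4 1.2 68 0 0 0.145" --pt "0.4 1.2 73 0 0 0.145" --pt "0.4 1.2 75 0 0 0.145" --pt "0.4 1.2 75 0 0 0.145"

```text
t: 7.25
tcp_pos: [0.6475, -0.0328, 0.0255]
eef_rot: [[0.987, -0.161, 0.001], [-0.161, -0.987, 0.001], [0.0, -0.001, -1.0]]
wrist_force: [-0.3, -0.9, -2.0]
opening: 0.0597
```

```bash
python3 -c "
from h import *
place('blue',.0034,(.02,))"
```

```text
open 0.05965807871090374 F [-0.3 -0.9 -2. ]
t 7.25 [ 0.648 -0.033  0.026] q7 0.05002668426964212
(np.float64(0.6473), np.float64(-0.0328), 0.02) [-0.237  0.084  5.506 -0.001 -0.    -0.   ]
```

>>> play_rows --pt "0 0 1.5 0 0 0" --pt "0 0 3 0 0 0" --pt "0 0 4.5 0 0 0" --pt "0 0 5.8 0 0 0" --pt "0 0 6.8 0 0 0" --pt "0 0 7.5 0 0 0" --pt "0 0 7.7 0 0 0" --pt "0 0 7.7 0 0 0"

```text
t: 8.05
tcp_pos: [0.6476, -0.0327, 0.018]
eef_rot: [[0.987, -0.161, 0.001], [-0.161, -0.987, 0.001], [0.0, -0.001, -1.0]]
wrist_force: [-1.4, -0.0, 2.6]
opening: 0.0601
```

>>> play_rows --pt "0 0 0 0 0 0" --pt "0 0 0 0 0 0" --pt "0 0 0 0 0 0" --pt "0 0 0 0 0 0" --pt "0 0 -8 0 0 0" --pt "0 0 -25 0 0 0" --pt "0 0 -60 0 0 0" --pt "0 0 -105 0 0 0" --pt "0 0 -150 0 0 0" --pt "0 0 -180 0 0 0" --fingers 0.77

```text
t: 9.05
tcp_pos: [0.6484, -0.0335, 0.2034]
eef_rot: [[0.987, -0.162, 0.005], [-0.162, -0.987, 0.001], [0.005, -0.002, -1.0]]
wrist_force: [0.3, 0.1, 0.0]
opening: 0.0669
```

```bash
cat >> h.py <<'E'
def check(k,fn):
    s,c=snap("wrist",fn);p,y=TGT[k];q,v,o=trayfit(c,s,[*p,y],.006)
    d=q[:2]-p;print("fit",q,v,"err mm: across",(d@[-np.sin(y),np.cos(y)]*1000).round(1),"along",(d@[np.cos(y),np.sin(y)]*1000).round(1),"yaw",(q[2]-y).round(3))
    return s,c,o
E
sed -i 's/method="Nelder-Mead")$/method="Nelder-Mead",options=dict(initial_simplex=np.array(best[1:])*[100,100,10]+np.array([[0,0,0],[.15,0,0],[0,.15,0],[0,0,.2]])))/' h.py
python3 - <<'E'
from h import *
seq([((.598,.303,.17),1.81-np.pi/2)])
s,c,o=check("blue","w3")
(p,e),im,m=picfit(c,s,[.538,-.018,-1.73]);print("pic",p,e)
cv2.imwrite("pics/w3o.png",np.hstack([cv2.resize(o,(400,400)),c["image"][:,120:520]])[:,:,::-1])
E
```

```text
t 9.05 [ 0.648 -0.034  0.203] q7 -0.020014407030203824
(0.598, 0.303, 0.17) [-104.454 -323.824   33.565   -0.001   -0.005   -0.402]
fit [ 0.647 -0.037 -1.728] 654.794921875 err mm: across 0.4 along 0.6 yaw 0.005
pic [ 0.539 -0.019 -1.741] 0.14689601703239902
```

View pics/w3o.png

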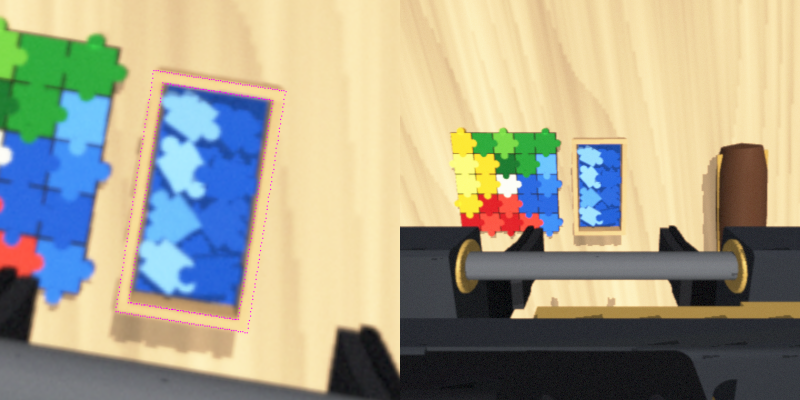

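```bash
python3 - <<'E'
from h import *
T=[]
for f in("w1","w3"):
    s,c=pickle.load(open(f+".pkl","rb"));im,X,Y=rect(c,s,.006,PIC[:2],.08,.0004)
    for L in(.12,.16):
        k=rectpts(PIC,L,L);i=np.int32((PIC[1]-k[:,1]+.08)/.0004);j=np.int32((k[:,0]-PIC[0]+.08)/.0004);g=(i>=0)&(j>=0)&(i<400)&(j<400);im[i[g],j[g]]=(255,0,255)
    T.append(im)
cv2.imwrite("pics/p.png",np.hstack(T)[:,:,::-1])
E
```

```text
(no output)
```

View pics/p.png

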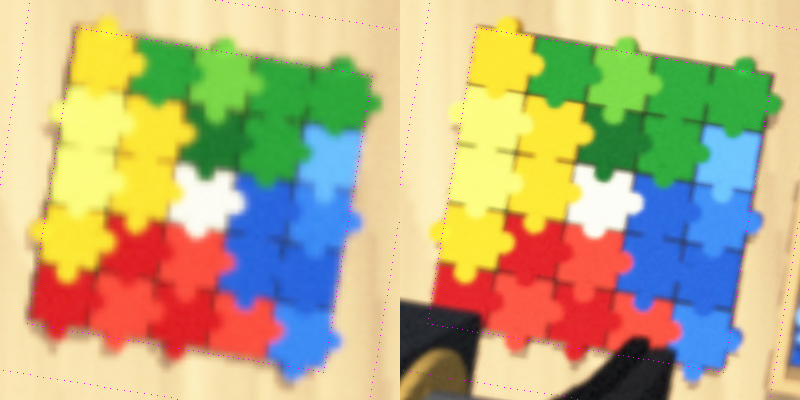

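>>> play_rows --pt "-11 -32 5 0 -0.005 -0.04" --pt "-22 -65 10 0 -0.005 -0.08" --pt "-33 -98 15 0 -0.005 -0.12" --pt "-44 -130 20 0 -0.005 -0.16" --pt "-55 -163 25 0 -0.005 -0.2" --pt "-66 -196 30 0 -0.005 -0.24" --pt "-77 -229 33 0 -0.005 -0.28" --pt "-88 -262 33 0 -0.005 -0.32" --pt "-97 -295 33 0 -0.005 -0.36" --pt "-104 -324 33 0 -0.005 -0.402" --fingers 1

```text
t: 10.1
tcp_pos: [0.6001, 0.3054, 0.1761]
eef_rot: [[0.971, 0.24, 0.007], [0.24, -0.971, 0.003], [0.007, -0.001, -1.0]]
wrist_force: [0.8, -0.7, 0.4]
opening: 0.0867
```

>>> play_rows --pt "0 0 0 0 0 0" --pt "0 0 0 0 0 0"

```text
t: 10.3
tcp_pos: [0.6, 0.3067, 0.1767]
eef_rot: [[0.97, 0.242, 0.007], [0.242, -0.97, 0.003], [0.008, -0.001, -1.0]]
wrist_force: [0.2, -0.9, -1.0]
opening: 0.087
```

```bash
python3 - <<'E'
from h import *
s,c=snap("wrist","w4")
p,v,o=trayfit(c,s,[.599,.301,1.81],.012);print(p,v);cv2.imwrite("pics/w4o.png",np.hstack([cv2.resize(o,(400,400)),c["image"][:,120:520]])[:,:,::-1])
E
```

```text
[0.59958904 0.30234285 1.81148099] 524.6728515625
```

View pics/w4o.png

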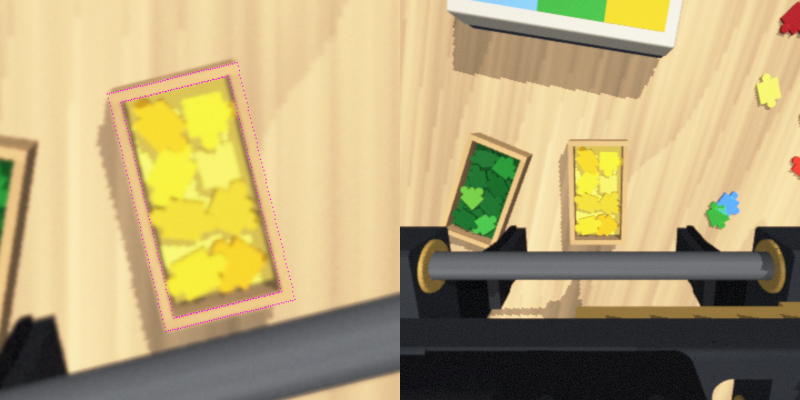

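Count of pictures viewed so far: 10. The picture square overlays well, the blue tray is within 1 mm, and the yellow fit is good. Now I'll grip yellow.

```bash
python3 - <<'E'
from h import *
seq([((.5996,.3023,.021),1.8115-np.pi/2)])
E
```

```text
t 10.35 [0.601 0.305 0.177] q7 -0.18382642717774075
(0.5996, 0.3023, 0.021) [ -2.802   2.452 155.626  -0.     -0.008   0.001]
```

>>> play_rows --pt "-1 1 30 0 -0.008 0" --pt "-2 2.4 65 0 -0.008 0" --pt "-1.5 2.4 100 0 -0.008 0" --pt "-1.5 2.4 125 0 -0.008 0" --pt "-1.5 2.4 142 0 -0.008 0" --pt "-1.5 2.4 151 0 -0.008 0" --pt "-1.5 2.4 155 0 -0.008 0" --pt "-1.5 2.4 155 0 -0.008 0"

```text
t: 11.15
tcp_pos: [0.6014, 0.3025, 0.0222]
eef_rot: [[0.971, 0.239, 0.001], [0.239, -0.971, 0.001], [0.001, -0.0, -1.0]]
wrist_force: [-0.2, 0.5, 0.1]
opening: 0.0869
```

```bash
python3 - <<'E'
from h import *
seq([((.5996,.3023,.021),1.8115-np.pi/2)])
E
```

```text
t 11.15 [0.601 0.303 0.022] q7 -0.13966479947846305
(0.5996, 0.3023, 0.021) [-1.8   -0.224  1.234 -0.    -0.001  0.001]
```

>>> play_rows --pt "-1.8 -0.2 1.2 0 0 0" --pt "-1.8 -0.2 1.2 0 0 0" --pt "-1.8 -0.2 1.2 0 0 0" --pt "-1.8 -0.2 1.2 0 0 0" --pt "-1.8 -0.2 1.2 0 0 0" --pt "-1.8 -0.2 1.2 0 0 0" --fingers 0.5

```text
t: 11.75
tcp_pos: [0.5997, 0.3024, 0.0214]
eef_rot: [[0.971, 0.239, 0.001], [0.239, -0.971, 0.001], [0.001, -0.001, -1.0]]
wrist_force: [-0.7, -0.1, 3.2]
opening: 0.0598
```

```bash
cat >> h.py <<'E'
def grasped(k,fit):
    """after the grip: offset of the tray centre along tool y; rows for lift and carry"""
    from plant import sensors
    s=sensors.read_state();E=s["eef_rot"];off=(np.array(fit)-s["tcp_pos"][:2])@E[:2,1];print("off",off)
    place(k,off,(.13,));return off
E
python3 -c "
from h import *
grasped('yellow',[.5996,.3023])"
```

```text
off 9.683262363458913e-05
open 0.05979405709649684 F [-0.7 -0.1  3.2]
t 11.75 [0.6   0.302 0.021] q7 -0.14049051339408067
(np.float64(0.4297), np.float64(-0.0006), 0.13) [-237.374  253.55  -109.007   -0.001   -0.001    0.403]
```

>>> play_rows --pt "0 0 -10 0 0 0" --pt "0 0 -30 0 0 0" --pt "0 0 -60 0 0 0" --pt "-10 11 -85 0 0 0.02" --pt "-28 30 -100 0 0 0.06" --pt "-52 55 -109 0 0 0.11" --pt "-78 83 -109 0 0 0.16" --pt "-104 111 -109 0 0 0.21" --pt "-130 139 -109 0 0 0.26" --pt "-152 163 -109 0 0 0.3"

```text
t: 12.75
tcp_pos: [0.4899, 0.1058, 0.1305]
eef_rot: [[0.998, -0.062, 0.001], [-0.062, -0.998, 0.001], [0.001, -0.001, -1.0]]
wrist_force: [0.5, -1.1, -1.0]
opening: 0.06
```

```bash
python3 -c "
from h import *
place('yellow',0,(.10,))"
```

```text
open 0.059991207943321904 F [ 0.5 -1.1 -1. ]
t 12.75 [0.49  0.106 0.131] q7 -0.3034843371864979
(np.float64(0.4296), np.float64(-0.0007), 0.1) [-53.634 110.075  30.374  -0.001  -0.001   0.1  ]
```

>>> play_rows --pt "-12 25 2 0 0 0.02" --pt "-24 48 6 0 0 0.04" --pt "-34 70 12 0 0 0.06" --pt "-43 88 19 0 0 0.08" --pt "-50 102 25 0 0 0.09" --pt "-53 109 29 0 0 0.1" --pt "-53.6 110 30.4 0 0 0.1" --pt "-53.6 110 30.4 0 0 0.1" --pt "-53.6 110 30.4 0 0 0.1"

```text
t: 13.65
tcp_pos: [0.4302, 0.0001, 0.1002]
eef_rot: [[0.987, -0.16, 0.001], [-0.16, -0.987, 0.001], [0.001, -0.001, -1.0]]
wrist_force: [1.2, 0.5, -1.0]
opening: 0.0599
```

```bash
python3 -c "
from h import *
place('yellow',0,(.03,))"
```

```text
open 0.05990871595322153 F [ 1.2  0.5 -1. ]
t 13.65 [0.43 0.   0.1 ] q7 -0.2647910064743301
(np.float64(0.4296), np.float64(-0.0007), 0.03) [-0.55   0.979 70.205 -0.001 -0.001  0.001]
```

>>> play_rows --pt "-0.6 1 8 0 0 0" --pt "-0.6 1 24 0 0 0" --pt "-0.6 1 42 0 0 0" --pt "-0.6 1 57 0 0 0" --pt "-0.6 1 66 0 0 0" --pt "-0.6 1 71 0 0 0" --pt "-0.6 1 72 0 0 0" --pt "-0.6 1 72 0 0 0"

```text
t: 14.45
tcp_pos: [0.4299, -0.0007, 0.0285]
eef_rot: [[0.987, -0.16, 0.002], [-0.16, -0.987, 0.001], [0.001, -0.001, -1.0]]
wrist_force: [-0.1, 0.4, -1.6]
opening: 0.06
```

```bash
python3 -c "
from h import *
place('yellow',0,(.0205,))"
```

```text
open 0.059993249092934534 F [-0.1  0.4 -1.6]
t 14.45 [ 0.43  -0.001  0.028] q7 -0.17143514722359568
(np.float64(0.4296), np.float64(-0.0007), 0.0205) [-0.257  0.093  7.955 -0.001 -0.001  0.002]
```

>>> play_rows --pt "-0.2 0 1.5 0 0 0" --pt "-0.2 0 3 0 0 0" --pt "-0.2 0 4.5 0 0 0" --pt "-0.2 0 5.7 0 0 0" --pt "-0.2 0 6.5 0 0 0" --pt "-0.2 0 7 0 0 0" --pt "-0.2 0 7.4 0 0 0" --pt "-0.2 0 7.4 0 0 0"

```text
t: 15.25
tcp_pos: [0.4297, -0.0006, 0.0212]
eef_rot: [[0.987, -0.16, 0.001], [-0.16, -0.987, 0.001], [0.001, -0.001, -1.0]]
wrist_force: [-2.2, 0.1, 4.8]
opening: 0.0602
```

Contact (+4.8 N). Release, rise and check, then on to green.

>>> play_rows --pt "0 0 0 0 0 0" --pt "0 0 0 0 0 0" --pt "0 0 0 0 0 0" --pt "0 0 0 0 0 0" --pt "0 0 -8 0 0 0" --pt "0 0 -25 0 0 0" --pt "0 0 -60 0 0 0" --pt "0 0 -105 0 0 0" --pt "0 0 -150 0 0 0" --pt "0 0 -180 0 0 0" --fingers 0.77

```text
t: 16.25
tcp_pos: [0.4301, -0.0012, 0.2049]
eef_rot: [[0.987, -0.16, 0.005], [-0.16, -0.987, 0.002], [0.004, -0.003, -1.0]]
wrist_force: [0.8, -0.4, -0.5]
opening: 0.0671
```

```bash
python3 - <<'E'
from h import *
s,c,o=check("yellow","w5")
seq([((.483,.274,.17),1.42-np.pi/2)])
cv2.imwrite("pics/w5o.png",np.hstack([cv2.resize(o,(400,400)),c["image"][:,120:520]])[:,:,::-1])
E
```

```text
fit [ 4.29825945e-01 -5.38784785e-04 -1.72814975e+00] 399.13739013671875 err mm: across 0.2 along -0.2 yaw 0.005
t 16.3 [ 0.432 -0.001  0.209] q7 -0.33941260256746697
(0.483, 0.274, 0.17) [   5.859 -279.347   40.135   -0.005   -0.009   -0.011]
```

>>> play_rows --pt "0 -25 0 0 0 0" --pt "1 -55 8 0 -0.004 0" --pt "2 -90 16 -0.003 -0.008 0" --pt "3 -125 24 -0.003 -0.008 0" --pt "4 -160 32 -0.003 -0.008 0" --pt "5 -195 38 -0.003 -0.008 0" --pt "6 -230 40 -0.003 -0.008 -0.01" --pt "6 -260 40 -0.003 -0.008 -0.01" --pt "6 -279 40 -0.003 -0.008 -0.01" --pt "6 -279 40 -0.003 -0.008 -0.01" --fingers 1

```text
t: 17.3
tcp_pos: [0.4827, 0.2761, 0.17]
eef_rot: [[0.989, -0.148, 0.001], [-0.148, -0.989, 0.002], [0.001, -0.002, -1.0]]
wrist_force: [0.1, -0.5, -0.9]
opening: 0.0872
```

>>> play_rows --pt "0 0 0 0 0 0" --pt "0 0 0 0 0 0"

```text
t: 17.5
tcp_pos: [0.4829, 0.2749, 0.1702]
eef_rot: [[0.989, -0.149, 0.001], [-0.149, -0.989, 0.002], [0.001, -0.002, -1.0]]
wrist_force: [0.2, -0.7, 0.5]
opening: 0.0868
```

```bash
python3 - <<'E'
from h import *
s,c=snap("wrist","w6")
p,v,o=trayfit(c,s,[.483,.274,1.42],.008);print(p,v)
seq([((*p[:2],.021),p[2]-np.pi/2)])
E
```

```text
[0.48310263 0.27316022 1.41342958] 674.5652465820312
t 17.55 [0.483 0.275 0.17 ] q7 -0.6864511067751193
(np.float64(0.48310263087012423), np.float64(0.2731602241767397), 0.021) [  0.336   2.012 149.241  -0.002  -0.001   0.008]
```

>>> play_rows --pt "0.3 1 30 -0.002 0 0.008" --pt "0.3 2 65 -0.002 0 0.008" --pt "0.3 2 98 -0.002 0 0.008" --pt "0.3 2 122 -0.002 0 0.008" --pt "0.3 2 138 -0.002 0 0.008" --pt "0.3 2 146 -0.002 0 0.008" --pt "0.3 2 149 -0.002 0 0.008" --pt "0.3 2 149 -0.002 0 0.008"

```text
t: 18.35
tcp_pos: [0.4834, 0.2729, 0.0217]
eef_rot: [[0.987, -0.158, 0.001], [-0.158, -0.987, 0.0], [0.001, -0.001, -1.0]]
wrist_force: [1.2, -0.1, 0.6]
opening: 0.0869
```

```bash
python3 - <<'E'
from h import *
seq([((.4831,.2732,.021),1.4134-np.pi/2)])
E
```

```text
t 18.35 [0.483 0.273 0.022] q7 -0.6319199190053115
(0.4831, 0.2732, 0.021) [-0.387 -0.206  0.71  -0.001 -0.001 -0.001]
```

>>> play_rows --pt "-0.3 -0.2 0.2 0 0 0" --pt "-0.3 -0.2 0.2 0 0 0" --pt "-0.3 -0.2 0.2 0 0 0" --pt "-0.3 -0.2 0.2 0 0 0" --pt "-0.3 -0.2 0.2 0 0 0" --pt "-0.3 -0.2 0.2 0 0 0" --fingers 0.5

```text
t: 18.95
tcp_pos: [0.4833, 0.2733, 0.0218]
eef_rot: [[0.988, -0.158, 0.001], [-0.158, -0.988, 0.001], [0.001, -0.001, -1.0]]
wrist_force: [-0.5, -0.8, 4.0]
opening: 0.0596
```

```bash
python3 -c "
from h import *
grasped('green',[.4831,.2732])"
```

```text
off 0.0001560069720886373
open 0.05963704165805845 F [-0.5 -0.8  4. ]
t 18.95 [0.483 0.273 0.022] q7 -0.6325401416977109
(np.float64(0.5558), np.float64(0.0902), 0.13) [ 100.644  169.323 -108.241    0.      -0.002   -1.567]
```

>>> play_rows --pt "0 0 -10 0 -0.001 0" --pt "0 0 -35 0 -0.001 0" --pt "0 0 -70 0 -0.001 0" --pt "5 8 -98 0 -0.001 -0.1" --pt "15 25 -108 0 -0.001 -0.23" --pt "27 45 -108 0 -0.001 -0.37" --pt "40 67 -108 0 -0.001 -0.51" --pt "52 87 -108 0 -0.001 -0.65" --pt "64 108 -108 0 -0.001 -0.79" --pt "75 126 -108 0 -0.001 -0.93"

```text
t: 19.95
tcp_pos: [0.5375, 0.1355, 0.1303]
eef_rot: [[0.713, 0.701, 0.0], [0.701, -0.713, 0.0], [0.0, 0.0, -1.0]]
wrist_force: [-0.1, 0.5, -0.9]
opening: 0.0603
```

```bash
python3 -c "
from h import *
place('green',0.0001,(.10,))"
```

```text
open 0.06025112881950361 F [-0.1  0.5 -0.9]
t 19.95 [0.537 0.136 0.13 ] q7 0.5179160849279839
(np.float64(0.5558), np.float64(0.0902), 0.1) [-18.719  45.131  30.259   0.     -0.     -0.632]
```

>>> play_rows --pt "-4 10 3 0 0 -0.13" --pt "-8 20 8 0 0 -0.26" --pt "-12 30 15 0 0 -0.39" --pt "-16 38 22 0 0 -0.51" --pt "-18 43 28 0 0 -0.6" --pt "-18.7 45.1 30.2 0 0 -0.632" --pt "-18.7 45.1 30.2 0 0 -0.632" --pt "-18.7 45.1 30.2 0 0 -0.632" --pt "-18.7 45.1 30.2 0 0 -0.632"

```text
t: 20.85
tcp_pos: [0.5558, 0.0905, 0.1004]
eef_rot: [[0.162, 0.987, 0.001], [0.987, -0.162, 0.0], [0.0, 0.001, -1.0]]
wrist_force: [-0.0, 0.6, -1.2]
opening: 0.0598
```

```bash
python3 -c "
from h import *
place('green',0.0001,(.03,))"
```

```text
open 0.05984297484293884 F [-0.   0.6 -1.2]
t 20.85 [0.556 0.091 0.1  ] q7 1.2370699284427922
(np.float64(0.5558), np.float64(0.0902), 0.03) [-0.377 -0.039 70.439  0.001 -0.    -0.001]
```

>>> play_rows --pt "-0.4 0 8 0 0 0" --pt "-0.4 0 24 0 0 0" --pt "-0.4 0 42 0 0 0" --pt "-0.4 0 57 0 0 0" --pt "-0.4 0 66 0 0 0" --pt "-0.4 0 71 0 0 0" --pt "-0.4 0 72 0 0 0" --pt "-0.4 0 72 0 0 0"

```text
t: 21.65
tcp_pos: [0.5561, 0.0902, 0.0288]
eef_rot: [[0.162, 0.987, 0.001], [0.987, -0.162, 0.0], [0.001, 0.001, -1.0]]
wrist_force: [0.5, 0.2, -1.4]
opening: 0.06
```

```bash
python3 -c "
from h import *
place('green',0.0001,(.0205,))"
```

```text
open 0.059960195010501066 F [ 0.5  0.2 -1.4]
t 21.65 [0.556 0.09  0.029] q7 1.2628536774762322
(np.float64(0.5558), np.float64(0.0902), 0.0205) [-0.08  -0.347  8.271  0.001 -0.001 -0.001]
```

>>> play_rows --pt "0 -0.3 1.5 0 0 0" --pt "0 -0.3 3 0 0 0" --pt "0 -0.3 4.5 0 0 0" --pt "0 -0.3 5.7 0 0 0" --pt "0 -0.3 6.5 0 0 0" --pt "0 -0.3 7 0 0 0" --pt "0 -0.3 7.4 0 0 0" --pt "0 -0.3 7.4 0 0 0"

```text
t: 22.45
tcp_pos: [0.5558, 0.0902, 0.0218]
eef_rot: [[0.162, 0.987, 0.001], [0.987, -0.162, 0.001], [0.001, 0.001, -1.0]]
wrist_force: [-3.4, 0.2, 4.5]
opening: 0.0602
```

>>> play_rows --pt "0 0 0 0 0 0" --pt "0 0 0 0 0 0" --pt "0 0 0 0 0 0" --pt "0 0 0 0 0 0" --pt "0 0 -8 0 0 0" --pt "0 0 -25 0 0 0" --pt "0 0 -60 0 0 0" --pt "0 0 -105 0 0 0" --pt "0 0 -150 0 0 0" --pt "0 0 -180 0 0 0" --fingers 0.77

```text
t: 23.45
tcp_pos: [0.5565, 0.0901, 0.2059]
eef_rot: [[0.162, 0.987, 0.005], [0.987, -0.162, 0.002], [0.002, 0.005, -1.0]]
wrist_force: [1.0, 0.1, 0.6]
opening: 0.067
```

```bash
python3 - <<'E'
from h import *
s,c,o=check("green","w7")
seq([((.428,-.307,.17),1.73-np.pi/2)])
E
```

```text
fit [ 0.55777273  0.09162403 -0.16161404] 773.3767700195312 err mm: across 1.7 along 1.6 yaw 0.0
t 23.5 [0.558 0.09  0.21 ] q7 1.2120717485190462
(0.428, -0.307, 0.17) [-413.546  -64.335   37.527    0.005   -0.01     1.248]
```

>>> play_rows --pt "-30 -5 0 0 -0.01 0.1" --pt "-70 -11 5 0.004 -0.01 0.22" --pt "-112 -17 10 0.004 -0.01 0.35" --pt "-155 -24 16 0.004 -0.01 0.48" --pt "-198 -31 22 0.004 -0.01 0.61" --pt "-241 -37 28 0.004 -0.01 0.74" --pt "-284 -44 33 0.004 -0.01 0.87" --pt "-327 -51 37 0.004 -0.01 1.0" --pt "-370 -58 37 0.004 -0.01 1.13" --pt "-413 -64 37 0.004 -0.01 1.248" --fingers 1

```text
t: 24.5
tcp_pos: [0.4275, -0.308, 0.1709]
eef_rot: [[0.988, 0.154, 0.002], [0.154, -0.988, -0.0], [0.002, 0.001, -1.0]]
wrist_force: [1.4, -0.8, 0.5]
opening: 0.0866
```

```bash
python3 -c "
from h import *
seq([((.428,-.307,.17),1.73-np.pi/2)])"
```

```text
t 24.5 [ 0.427 -0.308  0.171] q7 0.7876220741540573
(0.428, -0.307, 0.17) [ 0.693 -0.93   0.92   0.001 -0.002 -0.005]
```

>>> play_rows --pt "0.7 -0.9 0.9 0 0 0" --pt "0.7 -0.9 0.9 0 0 0" --pt "0.7 -0.9 0.9 0 0 0"

```text
t: 24.8
tcp_pos: [0.4284, -0.3061, 0.17]
eef_rot: [[0.988, 0.156, 0.002], [0.156, -0.988, 0.0], [0.002, -0.0, -1.0]]
wrist_force: [0.4, 0.5, -0.2]
opening: 0.0871
```

```bash
python3 - <<'E'
from h import *
s,c=snap("wrist","w8")
p,v,o=trayfit(c,s,[.428,-.307,1.73],.008);print(p,v)
seq([((*p[:2],.021),p[2]-np.pi/2)])
cv2.imwrite("pics/w8o.png",np.hstack([cv2.resize(o,(400,400)),c["image"][:,120:520]])[:,:,::-1])
E
```

```text
[ 0.42824151 -0.30759485  1.73156874] 722.3538208007812
t 24.85 [ 0.429 -0.306  0.17 ] q7 0.7858702786970663
(np.float64(0.42824151100676383), np.float64(-0.30759485096744477), 0.021) [ -0.936   1.733 149.041   0.     -0.002  -0.004]
```

View pics/w8o.png

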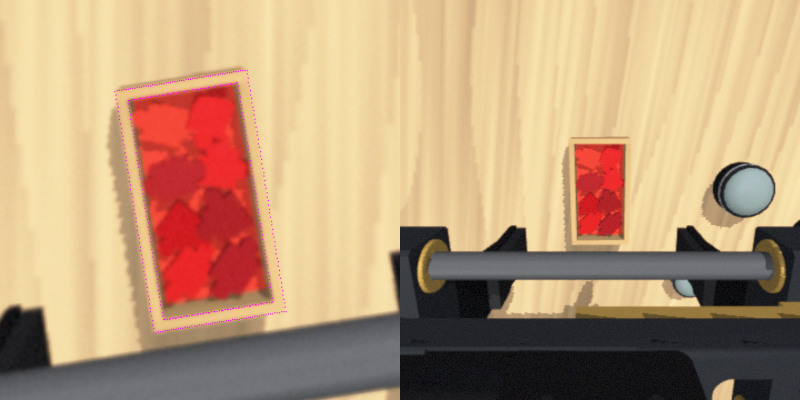

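The red tray fit is good, and the middle magnifier shows at wrist pixel (465,190). 11 pictures viewed.

>>> play_rows --pt "-0.9 1 30 0 -0.002 -0.004" --pt "-0.9 1.7 65 0 -0.002 -0.004" --pt "-0.9 1.7 98 0 -0.002 -0.004" --pt "-0.9 1.7 122 0 -0.002 -0.004" --pt "-0.9 1.7 138 0 -0.002 -0.004" --pt "-0.9 1.7 146 0 -0.002 -0.004" --pt "-0.9 1.7 149 0 -0.002 -0.004" --pt "-0.9 1.7 149 0 -0.002 -0.004"

```text
t: 25.65
tcp_pos: [0.4288, -0.3072, 0.0214]
eef_rot: [[0.987, 0.161, 0.0], [0.161, -0.987, -0.0], [0.0, 0.0, -1.0]]
wrist_force: [-0.4, 0.1, 0.8]
opening: 0.087
```

```bash
python3 - <<'E'
from h import *
seq([((.4282,-.3076,.021),1.7316-np.pi/2)])
s,c=pickle.load(open("w8.pkl","rb"));print("mag",px2w(c,(465,190),.03,s))
E
```

```text
t 25.65 [ 0.429 -0.307  0.021] q7 0.9368408403988887
(0.4282, -0.3076, 0.021) [-0.615  0.298  0.352  0.    -0.     0.001]
mag [[ 0.572 -0.281  0.03 ]]
```

>>> play_rows --pt "-0.6 0.3 0 0 0 0" --pt "-0.6 0.3 0 0 0 0" --pt "-0.6 0.3 0 0 0 0" --pt "-0.6 0.3 0 0 0 0" --pt "-0.6 0.3 0 0 0 0" --pt "-0.6 0.3 0 0 0 0" --fingers 0.5

```text
t: 26.25
tcp_pos: [0.4283, -0.3077, 0.0216]
eef_rot: [[0.987, 0.161, 0.0], [0.161, -0.987, 0.0], [0.0, 0.0, -1.0]]
wrist_force: [-0.5, -0.3, 4.3]
opening: 0.0598
```

```bash
python3 -c "
from h import *
grasped('red',[.4282,-.3076])"
```

```text
off -0.0001039678922611104
open 0.05981338509678321 F [-0.5 -0.3  4.3]
t 26.25 [ 0.428 -0.308  0.022] q7 0.9379583480828005
(np.float64(0.5204), np.float64(-0.1269), 0.13) [ 120.049 -163.583 -108.381   -0.      -0.       1.895]
```

```bash
python3 - <<'E'
t=open("h.py").read()
t=t.replace('rad=np.arctan2(p[1],p[0]);y=yaw+round','rad=np.clip(np.arctan2(E[1,0],E[0,0])-np.arctan2(p[1],p[0]),-.6,.6)+np.arctan2(p[1],p[0]);y=yaw+round')
open("h.py","w").write(t)
E
python3 -c "
from h import *
place('red',0.,(.13,))"
```

```text
open 0.05981338509678321 F [-0.5 -0.3  4.3]
t 26.25 [ 0.428 -0.308  0.022] q7 0.9379583480828005
(np.float64(0.5205), np.float64(-0.127), 0.13) [ 120.132 -163.469 -108.381    0.      -0.      -1.247]
```

>>> play_rows --pt "0 0 -10 0 0 0" --pt "0 0 -35 0 0 0" --pt "0 0 -70 0 0 0" --pt "6 -8 -98 0 0 -0.08" --pt "18 -25 -108 0 0 -0.2" --pt "34 -47 -108 0 0 -0.34" --pt "51 -70 -108 0 0 -0.48" --pt "68 -93 -108 0 0 -0.62" --pt "84 -115 -108 0 0 -0.76" --pt "98 -133 -108 0 0 -0.9"

```text
t: 27.25
tcp_pos: [0.5039, -0.1592, 0.1301]
eef_rot: [[0.482, 0.876, 0.0], [0.876, -0.482, 0.0], [0.0, 0.0, -1.0]]
wrist_force: [0.1, -0.1, -0.9]
opening: 0.0599
```

```bash
python3 -c "
from h import *
place('red',-0.0001,(.10,))"
```

```text
open 0.059869133102668275 F [ 0.1 -0.1 -0.9]
t 27.25 [ 0.504 -0.159  0.13 ] q7 1.3731796185279255
(np.float64(0.5204), np.float64(-0.1269), 0.1) [36.23  -1.116 30.093  0.    -0.    -0.341]
```

>>> play_rows --pt "9 0 3 0 0 -0.1" --pt "18 -0.5 8 0 0 -0.2" --pt "26 -0.8 15 0 0 -0.28" --pt "32 -1 22 0 0 -0.32" --pt "35.5 -1.1 28 0 0 -0.341" --pt "36.2 -1.1 30 0 0 -0.341" --pt "36.2 -1.1 30 0 0 -0.341" --pt "36.2 -1.1 30 0 0 -0.341"

```text
t: 28.05
tcp_pos: [0.5204, -0.1274, 0.1004]
eef_rot: [[0.162, 0.987, 0.001], [0.987, -0.162, -0.0], [-0.0, 0.001, -1.0]]
wrist_force: [-0.2, -0.6, -1.1]
opening: 0.0599
```

```bash
python3 -c "
from h import *
place('red',-0.0001,(.03,))"
```

```text
open 0.05986137891378516 F [-0.2 -0.6 -1.1]
t 28.05 [ 0.52  -0.127  0.1  ] q7 1.6565856650876631
(np.float64(0.5204), np.float64(-0.1269), 0.03) [ 0.48  -0.115 70.412  0.001  0.    -0.001]
```

>>> play_rows --pt "0.5 -0.1 8 0 0 0" --pt "0.5 -0.1 24 0 0 0" --pt "0.5 -0.1 42 0 0 0" --pt "0.5 -0.1 57 0 0 0" --pt "0.5 -0.1 66 0 0 0" --pt "0.5 -0.1 71 0 0 0" --pt "0.5 -0.1 72 0 0 0" --pt "0.5 -0.1 72 0 0 0"

```text
t: 28.85
tcp_pos: [0.5207, -0.127, 0.0287]
eef_rot: [[0.162, 0.987, 0.001], [0.987, -0.162, -0.0], [-0.0, 0.001, -1.0]]
wrist_force: [-0.4, -0.1, -1.1]
opening: 0.0598
```

```bash
python3 -c "
from h import *
place('red',-0.0001,(.0205,))"
```

```text
open 0.059810862063949796 F [-0.4 -0.1 -1.1]
t 28.85 [ 0.521 -0.127  0.029] q7 1.6992866963389808
(np.float64(0.5204), np.float64(-0.1269), 0.0205) [ 0.079 -0.319  8.245  0.001  0.    -0.001]
```

>>> play_rows --pt "0 -0.3 1.5 0 0 0" --pt "0 -0.3 3 0 0 0" --pt "0 -0.3 4.5 0 0 0" --pt "0 -0.3 5.7 0 0 0" --pt "0 -0.3 6.5 0 0 0" --pt "0 -0.3 7 0 0 0" --pt "0 -0.3 7.4 0 0 0" --pt "0 -0.3 7.4 0 0 0"

```text
t: 29.65
tcp_pos: [0.5204, -0.127, 0.0216]
eef_rot: [[0.162, 0.987, 0.001], [0.987, -0.162, -0.0], [0.0, 0.001, -1.0]]
wrist_force: [-2.1, 0.3, 3.6]
opening: 0.0599
```

>>> play_rows --pt "0 0 0 0 0 0" --pt "0 0 0 0 0 0" --pt "0 0 0 0 0 0" --pt "0 0 0 0 0 0" --pt "0 0 -8 0 0 0" --pt "0 0 -25 0 0 0" --pt "0 0 -60 0 0 0" --pt "0 0 -105 0 0 0" --pt "0 0 -150 0 0 0" --pt "0 0 -180 0 0 0" --fingers 0.77

```text
t: 30.65
tcp_pos: [0.5209, -0.1274, 0.2056]
eef_rot: [[0.163, 0.987, 0.005], [0.987, -0.163, -0.0], [0.001, 0.005, -1.0]]
wrist_force: [0.6, 0.6, -0.6]
opening: 0.0669
```

```bash
python3 - <<'E'
from h import *
s,c,o=check("red","w9")
seq([((.572,-.281,.17),.5)])
E
```

```text
fit [ 0.52206997 -0.12559686 -0.16358433] 701.0817260742188 err mm: across 1.6 along 1.4 yaw -0.002
t 30.7 [ 0.523 -0.128  0.21 ] q7 1.61148478008101
(0.572, -0.281, 0.17) [-143.236   73.154   40.23     0.009   -0.006    0.907]
```

>>> play_rows --pt "-15 8 0 0 -0.005 0.1" --pt "-33 17 5 0.005 -0.005 0.22" --pt "-51 26 10 0.008 -0.005 0.34" --pt "-70 36 18 0.008 -0.005 0.46" --pt "-90 46 26 0.008 -0.005 0.58" --pt "-110 56 34 0.008 -0.005 0.7" --pt "-128 65 39 0.008 -0.005 0.82" --pt "-143 73 40 0.008 -0.005 0.907" --pt "-143 73 40 0.008 -0.005 0.907" --pt "-143 73 40 0.008 -0.005 0.907" --fingers 1

```text
t: 31.7
tcp_pos: [0.5716, -0.2805, 0.1702]
eef_rot: [[0.877, 0.481, 0.001], [0.481, -0.877, 0.0], [0.001, 0.0, -1.0]]
wrist_force: [-0.1, 0.2, 0.0]
opening: 0.0871
```

>>> play_rows --pt "0 0 0 0 0 0" --pt "0 0 0 0 0 0"

```text
t: 31.9
tcp_pos: [0.5718, -0.2794, 0.1705]
eef_rot: [[0.875, 0.483, 0.001], [0.483, -0.875, 0.001], [0.001, -0.0, -1.0]]
wrist_force: [-0.2, 0.3, -0.1]
opening: 0.0872
```

```bash
python3 - <<'E'
from h import *
s,c=snap("wrist","w10")
im,X,Y=rect(c,s,.026,[.572,-.281],.12,.0006)
g=cv2.medianBlur(cv2.cvtColor(im,cv2.COLOR_RGB2GRAY),5)
h=cv2.HoughCircles(g,cv2.HOUGH_GRADIENT,1.5,40,param1=120,param2=25,minRadius=25,maxRadius=75)
print([(X[0,int(a)],Y[int(b),0],r*.6) for a,b,r in h[0][:8]])
o=im.copy()
for a,b,r in h[0][:4]:cv2.circle(o,(int(a),int(b)),int(r),(255,0,255),1)
cv2.imwrite("pics/w10o.png",np.hstack([o,c["image"][:,130:530]])[:,:,::-1])
E
```

```text
[(np.float64(0.5764999999999999), np.float64(-0.2837), np.float32(25.800001)), (np.float64(0.6862999999999999), np.float64(-0.33230000000000004), np.float32(37.140003)), (np.float64(0.6664999999999999), np.float64(-0.31610000000000005), np.float32(24.990002)), (np.float64(0.5452999999999999), np.float64(-0.38270000000000004), np.float32(20.670002)), (np.float64(0.5435), np.float64(-0.3359), np.float32(30.390001)), (np.float64(0.6064999999999999), np.float64(-0.34430000000000005), np.float32(26.520002))]
```

View pics/w10o.png

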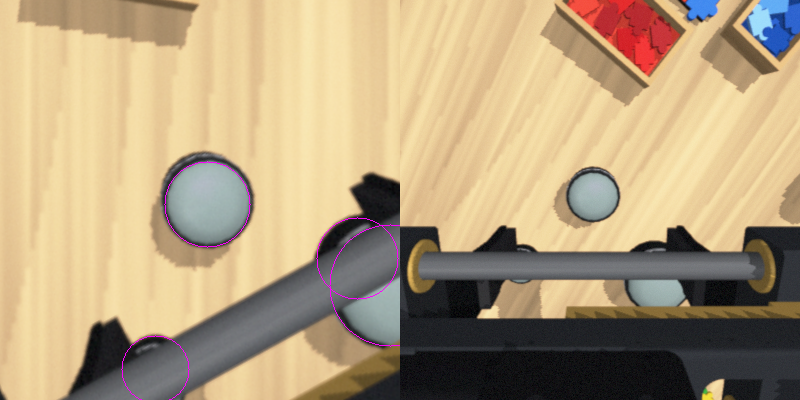

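The Hough circle on the lens, together with the 55 mm outer width I measured, confirms the middle magnifier at about (.5767,-.283). The large one shows partly at right and the small one is behind the bar. 12 pictures viewed.

```bash
python3 - <<'E'
from h import *
seq([((.5767,-.283,.021),.5)])
E
```

```text
t 31.95 [ 0.572 -0.28   0.17 ] q7 1.069686340142593
(0.5767, -0.283, 0.021) [  2.438   5.412 149.502  -0.     -0.001   0.004]
```

>>> play_rows --pt "2.4 5.4 25 0 0 0" --pt "2.4 5.4 60 0 0 0" --pt "2.4 5.4 93 0 0 0" --pt "2.4 5.4 119 0 0 0" --pt "2.4 5.4 137 0 0 0" --pt "2.4 5.4 146 0 0 0" --pt "2.4 5.4 149 0 0 0" --pt "2.4 5.4 149 0 0 0"

```text
t: 32.75
tcp_pos: [0.577, -0.283, 0.022]
eef_rot: [[0.875, 0.483, 0.002], [0.483, -0.875, 0.001], [0.002, 0.0, -1.0]]
wrist_force: [0.5, 0.2, 0.1]
opening: 0.0871
```

```bash
python3 - <<'E'
from h import *
seq([((.5767,-.283,.021),.5)])
E
```

```text
t 32.75 [ 0.577 -0.283  0.022] q7 1.1459439525836403
(0.5767, -0.283, 0.021) [-0.266 -0.134  1.02   0.    -0.002  0.004]
```

>>> play_rows --pt "-0.2 0 0.5 0 -0.002 0" --pt "-0.2 0 0.5 0 -0.002 0" --pt "-0.2 0 0.5 0 -0.002 0" --pt "-0.2 0 0.5 0 -0.002 0" --pt "-0.2 0 0.5 0 -0.002 0" --pt "-0.2 0 0.5 0 -0.002 0" --pt "-0.2 0 0.5 0 -0.002 0" --fingers 0.45 --squeeze 20

```text
t: 33.45
tcp_pos: [0.5769, -0.2832, 0.0217]
eef_rot: [[0.875, 0.483, 0.0], [0.483, -0.875, -0.0], [-0.0, 0.0, -1.0]]
wrist_force: [-0.3, 0.6, 2.3]
opening: 0.0552
```

```bash
python3 - <<'E'
from h import *
seq([((.5382,-.0184,.13),.9)])
E
```

```text
t 33.45 [ 0.577 -0.283  0.022] q7 1.144739812807853
(0.5382, -0.0184, 0.13) [  94.078 -250.445 -108.366    0.       0.      -0.396]
```

>>> play_rows --pt "0 0 -10 0 0 0" --pt "0 0 -35 0 0 0" --pt "0 0 -70 0 0 0" --pt "6 -15 -98 0 0 0" --pt "17 -45 -108 0 0 0" --pt "30 -80 -108 0 0 0" --pt "43 -115 -108 0 0 0" --pt "56 -150 -108 0 0 0" --pt "69 -185 -108 0 0 0" --pt "81 -216 -108 0 0 0"

```text
t: 34.45
tcp_pos: [0.5429, -0.053, 0.1301]
eef_rot: [[0.875, 0.484, 0.0], [0.484, -0.875, 0.0], [0.0, 0.0, -1.0]]
wrist_force: [0.1, 0.4, -1.2]
opening: 0.0551
```

```bash
python3 - <<'E'
from h import *
seq([((.5382,-.0184,.08),.504)])
E
```

```text
t 34.45 [ 0.543 -0.053  0.13 ] q7 0.6304487697566856
(0.5382, -0.0184, 0.08) [ 12.668 -32.565  50.139   0.     -0.      0.001]
```

>>> play_rows --pt "4 -11 4 0 0 0" --pt "8 -20 12 0 0 0" --pt "11 -27 22 0 0 0" --pt "12 -31 34 0 0 0" --pt "12.7 -32.5 44 0 0 0" --pt "12.7 -32.5 49 0 0 0" --pt "12.7 -32.5 50 0 0 0" --pt "12.7 -32.5 50 0 0 0" --pt "12.7 -32.5 50 0 0 0"

```text
t: 35.35
tcp_pos: [0.5386, -0.0189, 0.0805]
eef_rot: [[0.876, 0.483, 0.001], [0.483, -0.876, 0.0], [0.001, 0.0, -1.0]]
wrist_force: [0.1, -0.6, -1.7]
opening: 0.0556
```

```bash
python3 - <<'E'
from h import *
seq([((.5382,-.0184,.0276),.504)])
E
```

```text
t 35.35 [ 0.539 -0.019  0.081] q7 0.5877252837861576
(0.5382, -0.0184, 0.0276) [-0.198 -0.631 52.933  0.    -0.001  0.   ]
```

>>> play_rows --pt "-0.2 -0.6 8 0 -0.001 0" --pt "-0.2 -0.6 22 0 -0.001 0" --pt "-0.2 -0.6 34 0 -0.001 0" --pt "-0.2 -0.6 41 0 -0.001 0" --pt "-0.2 -0.6 44 0 -0.001 0" --pt "-0.2 -0.6 46 0 -0.001 0" --pt "-0.2 -0.6 46 0 -0.001 0" --pt "-0.2 -0.6 46 0 -0.001 0"

```text
t: 36.15
tcp_pos: [0.5385, -0.0184, 0.0349]
eef_rot: [[0.876, 0.483, 0.001], [0.483, -0.876, -0.0], [0.0, 0.001, -1.0]]
wrist_force: [-0.1, 0.2, -1.5]
opening: 0.0553
```

```bash
python3 - <<'E'
from h import *
seq([((.5382,-.0184,.0276),.504)])
E
```

```text
t 36.15 [ 0.538 -0.018  0.035] q7 0.6207595073387532
(0.5382, -0.0184, 0.0276) [-0.247 -0.173  7.284  0.001 -0.     0.   ]
```

>>> play_rows --pt "-0.2 -0.1 1.5 0 0 0" --pt "-0.2 -0.1 3 0 0 0" --pt "-0.2 -0.1 4.5 0 0 0" --pt "-0.2 -0.1 5.6 0 0 0" --pt "-0.2 -0.1 6.4 0 0 0" --pt "-0.2 -0.1 7 0 0 0" --pt "-0.2 -0.1 7.4 0 0 0" --pt "-0.2 -0.1 7.4 0 0 0"

```text
t: 36.95
tcp_pos: [0.5382, -0.0185, 0.0274]
eef_rot: [[0.876, 0.483, 0.001], [0.483, -0.876, -0.0], [0.0, 0.001, -1.0]]
wrist_force: [0.3, -0.2, -0.3]
opening: 0.055
```

>>> play_rows --pt "0 0 0.3 0 0 0" --pt "0 0 0.6 0 0 0" --pt "0 0 0.6 0 0 0"

```text
t: 37.25
tcp_pos: [0.5383, -0.0184, 0.0271]
eef_rot: [[0.876, 0.483, 0.001], [0.483, -0.876, -0.0], [0.001, 0.001, -1.0]]
wrist_force: [-1.6, 0.3, 2.8]
opening: 0.0553
```

Contact. Release, rise straight up, then back off to a high overview.

>>> play_rows --pt "0 0 0 0 0 0" --pt "0 0 0 0 0 0" --pt "0 0 0 0 0 0" --pt "0 0 0 0 0 0" --pt "0 0 -8 0 0 0" --pt "0 0 -25 0 0 0" --pt "0 0 -60 0 0 0" --pt "0 0 -105 0 0 0" --pt "0 0 -150 0 0 0" --pt "0 0 -195 0 0 0" --fingers 0.8

```text
t: 38.25
tcp_pos: [0.5378, -0.0187, 0.2246]
eef_rot: [[0.876, 0.483, 0.001], [0.483, -0.876, -0.0], [0.001, 0.001, -1.0]]
wrist_force: [0.6, -0.0, 0.0]
opening: 0.0699
```

>>> play_rows --pt "0 0 -30 0 0 0" --pt "0 0 -60 0 0 0" --pt "0 0 -80 0 0 0" --pt "0 0 -80 0 0 0" --pt "0 0 -80 0 0 0" --pt "0 0 -80 0 0 0"

```text
t: 38.85
tcp_pos: [0.5372, -0.0187, 0.3036]
eef_rot: [[0.876, 0.483, -0.0], [0.483, -0.876, -0.0], [-0.0, 0.0, -1.0]]
wrist_force: [0.6, -0.8, 0.1]
opening: 0.0695
```

```bash
python3 - <<'E'
from h import *
s,c=snap("wrist","w11");print(s["tcp_pos"])
for k in TGT:
    p,y=TGT[k];q,v,o=trayfit(c,s,[*p,y],.008);d=q[:2]-p
    print(k,v,"across",(d@[-np.sin(y),np.cos(y)]*1000).round(1),"along",(d@[np.cos(y),np.sin(y)]*1000).round(1),"yaw",(q[2]-y).round(3))
T=[]
for z in(.032,.006):
    im,X,Y=rect(c,s,z,PIC[:2],.16,.0008)
    def dr(k):
        i=np.int32((PIC[1]-k[:,1]+.16)/.0008);j=np.int32((k[:,0]-PIC[0]+.16)/.0008);im[i.clip(0,399),j.clip(0,399)]=(255,0,255)
    if z>.01:
        dr(PIC[:2]+.028*np.c_[np.cos(np.arange(200)/30),np.sin(np.arange(200)/30)])
        for k in TGT:dr(rectpts([*TGT[k][0],TGT[k][1]],.11,.06))
    else:dr(rectpts(PIC,.12,.12))
    T.append(im)
cv2.imwrite("pics/fin.png",np.hstack(T)[:,:,::-1])
E
```

```text
[ 0.53719236 -0.01871427  0.30362535]
blue 577.8594360351562 across 0.5 along 0.5 yaw 0.005
yellow 512.6976928710938 across 4.2 along -0.8 yaw 0.002
green 711.4052734375 across 1.9 along 1.7 yaw 0.0
red 520.1475219726562 across 1.5 along 1.4 yaw -0.001
```

View pics/fin.png

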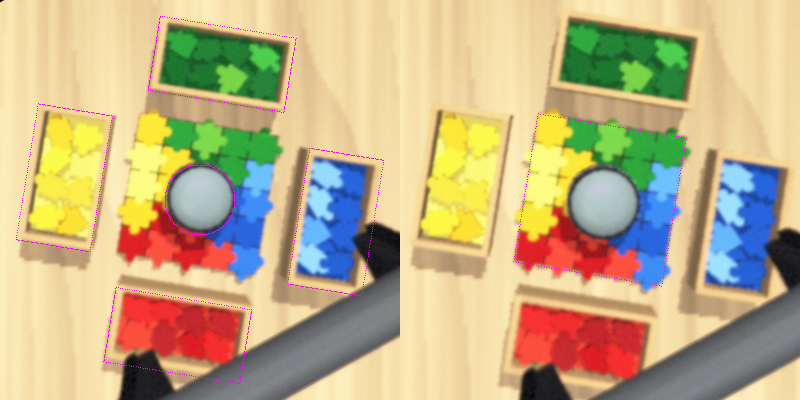

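The magnifier is centred on the cream piece and all four trays sit by their matching edges. The yellow fit reads 4 mm off across, which disagrees with the 0.2 mm measured earlier. I'll check that at higher zoom (13 viewed).

```bash
python3 - <<'E'
from h import *
T=[]
for f in("w5","w11"):
    s,c=pickle.load(open(f+".pkl","rb"));p,y=TGT["yellow"];im,X,Y=rect(c,s,.028,p,.08,.0004)
    for d,col in((0,(255,0,255)),(.0042,(0,0,255))):
        k=rectpts([p[0]+.987*d,p[1]-.161*d,y],.11,.06);im[np.int32((p[1]-k[:,1]+.08)/.0004),np.int32((k[:,0]-p[0]+.08)/.0004)]=col
    T.append(im);print(s["tcp_pos"])
cv2.imwrite("pics/y.png",np.hstack(T)[:,:,::-1])
E
```

```text
[ 0.43007496 -0.00119228  0.20493283]
[ 0.53719236 -0.01871427  0.30362535]
```

View pics/y.png

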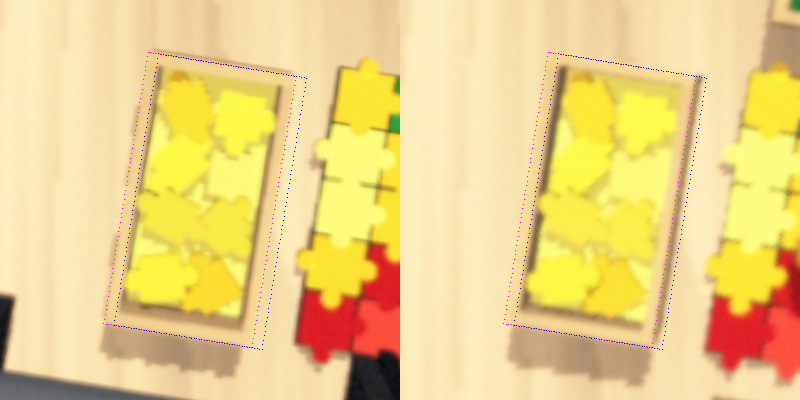

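The overlay at the target (magenta) matches the yellow rim in both views. The 4 mm reading came from the shaded outer wall, so the tray is right. The gripper is open and 0.3 m up, so I'm handing in.

```bash
python3 -c "
from plant import sensors,order
s=sensors.read_state();print(s['t'],s['tcp_pos'],s['opening'],abs(s['joint_velocities']).max())
print(order.finish_job())"
```

```text
38.9 [ 0.53717924 -0.01870728  0.30351499] 0.06968706037671614 0.0028838646680211483
the job is handed in; nothing more can be done
None
```

I placed the blue, yellow, green and red trays, in that order, beside their matching picture edges. I then stood the middle-sized magnifier on the centre piece. Each was lowered until light contact (about 3–5 N) before I let go. I handed in at 38.9 s, with the gripper open, still and 0.3 m above the table.

- **Trays:** the last overhead fits put blue within 1 mm of its target and green and red within 2 mm, all to within 0.005 rad. By those fits green's gap is about 22 mm and red's about 18.5 mm.
- **Yellow, a disagreement:** that same fit read yellow 4 mm too close to the picture. An earlier view from directly above gave 0.2 mm, and overlays on both views matched the target. I took the 4 mm as the fit catching the tray's shaded outer wall, and left it.
- **Magnifier:** in the final picture it sits centred on the cream piece.
- **Mug, glasses case and puzzle box:** I never moved near them with the gripper low, but I did not measure them again at the end.

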